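Test the power post's breaker and hold its socket column fully up

TASK

Bring the grey power post on the counter into use: press the yellow test button on its breaker so that the blue lever drops, then push the lever back up until it latches. Then press the orange release button so that the socket column pops up to its first stop, take the column by its black cap, pull it all the way up to its second stop and finish like that, still holding it there (it sinks if let go) while I plug the label printer into the lower outlet. Leave the other things on the counter where they are.

Things in the scene. Friction and masses are not known exactly. Their poses are not given: they have to be found in the camera images.
- power_post: grey power post, fixed to the table, foot 190 (x) x 150 (y) mm, 140 mm high. Origin: centre of its underside; x points to its back, y to its left seen from the front, z up. Its front faces roughly to the robot: a panel that rises backwards at 15 degrees (z 76 to 96 mm). Behind it a tower, x -12 to +80 mm, 125 mm wide, flat top at z 140 mm, with the column and the release button
- breaker: breaker module in the sloping panel, white face 58 (x) x 72 (y) mm. Origin: middle of the panel's surface, at x -47.5, z 86 mm of the post; x points up the slope, y to the left, z straight out of the panel (15 degrees from vertical, towards the front). The face lies at z 4 mm. Yellow test button at x 0, y +22 mm; pivot of the blue lever at x 0, y -16, z +1 mm
- test_button (a joint): round yellow test button, 15 mm across, moves straight into the panel: 0 = out, 0.006 m = fully in; sprung, 1 N to start, 3.5 N fully in. Its top stands 15 mm out of the panel surface. Pushed in by about 3 mm it trips the latch that holds the lever
- test_top (a point): centre of the test button's top (moves with it)
- breaker_lever (a joint): blue breaker lever, rad: about 0 = on, latched, leaning 26 degrees up the slope from the panel's normal; 0.65 = tripped, dropped by its spring, leaning 11 degrees down the slope. To set it, push it up the slope from below (4 to 5 N at the tip) until it is at or just under 0 (end stop -0.08), where it latches; released short of that it drops again
- lever_tip (a point): middle of the lever's end, 22 mm from its pivot (moves with it); the lever is 8 mm thick and 18 mm wide (y of the breaker)
- release_button (a joint): round orange release button on the tower's top, 22 mm across, moves straight down: 0 = up, 0.007 m = fully down; sprung, 2 N to start, 5.5 N fully down. Pressed by 2 to 5 mm it frees the column, which a spring then lifts to the first stop; the button comes up again when the catch snaps in there
- release_top (a point): centre of the release button's top, 12 mm above the tower's top when up; at x 34, y +40 mm of the post
- column (a joint): height of the telescoping socket column, m: 0 = down, locked; 0.035 to 0.04 = first stop, where it rests by itself after the release (a catch keeps it from sinking); 0.095 = second stop, end of travel, round mains outlets clear. From the first stop it is pulled up with 3 to 8 N over a soft click; nothing latches at the second stop: let go, it sinks back by about 5 cm
- cap_top (a point): centre of the top of the column's black square cap, 54x54 mm and 14 mm thick (sides parallel to the post's x and y); with the column down 16 mm above the tower's top, at x 34, y -28 mm of the post. The aluminium column below the cap is 50x50 mm.
- calculator: white and green desk calculator, 183x131x21 mm, a bystander; origin at the centre of its underside
- receipt_pad: pad of forms with a red edge, 150x93x10 mm, a bystander; origin at the centre of its underside
- tape_dispenser: black desk tape dispenser, 58x157x79 mm, a bystander; origin at the centre of its underside
- stapler: red stapler, 136x37x50 mm, a bystander; origin at the centre of its underside
- till_roll_a: white paper till roll standing, 48 mm across, 57 mm high, a bystander; origin at the centre of its underside
- glue_stick: glue stick with a red cap standing, 24 mm across, 83 mm high, a bystander; origin at the centre of its underside
- key_tag: key on a yellow tag, 87x24x9 mm, a bystander; origin at the centre of its underside
- tape_brown: roll of brown packing tape, 68 mm across, 48 mm high, a bystander; origin at the centre of its underside
There are look-alikes about, which are no part of the job. There is more than one size of the power_post; the job needs the largest.

How it is judged:
On the way, in this order (a step that is already met when the one before it is completed fails the run):
1. the test button is pressed in (value of joint test_button above 0.0015 m).
2. the breaker lever has dropped (value of joint breaker_lever above 0.5 rad), for 0.1 s.
3. the lever is back up, latched, and left to itself; the column is still down (value of joint breaker_lever below 0.1 rad and value of joint column below 0.01 m and contact force between the fingers and power_post below 0.3 N), for 0.2 s.
4. the release button is pressed down (value of joint release_button above 0.003 m).
5. the column has come up to its first stop (value of joint column above 0.03 m), for 0.1 s.
At the end, for the whole second after the job is handed in: The column is held by the fingers at its second stop (within 5 mm of the end of its travel, contact force over 2 N, tool centre within 60 mm of the cap), the breaker lever is up and latched (within 0.1 rad), and no bystander has moved by more than 30 mm (value of joint column above 0.09 m and value of joint breaker_lever below 0.1 rad and contact force between the fingers and power_post above 2 N and distance between the grasp point and cap_top below 0.06 m and distance of each of calculator, receipt_pad, tape_dispenser, stapler, till_roll_a, glue_stick, key_tag, tape_brown from where it was at the start of the episode below 0.03 m); the arm keeps its last pose, push and grip.
It fails at once if a bystander is moved by more than 30 mm (not (distance of each of calculator, receipt_pad, tape_dispenser, stapler, till_roll_a, glue_stick, key_tag, tape_brown from where it was at the start of the episode below 0.03 m)).
It also fails if it takes over 58 s, if anything falls off the work surface, if the arm or the gripper's body presses on something with over 40 N, if the wrist force passes 120 N, or if a joint passes its speed limit or range.

ROBOT

A 6-joint arm with a two-finger parallel gripper is mounted at the origin on the work surface; the furniture and walls round the work are solid. World frame = base frame: x ahead of the robot, y to its left, z up, the work surface at z = 0. Lengths are in m, angles in rad, forces in N, time in s.
With the tool pointing down it reaches from about 0.4 to 0.925 m from the base axis. Payload 12.5 kg.
Tool frame: the origin (TCP) lies between the finger pads, 19 mm behind the fingertips; this is the grasp point; z points along the fingers, y is the line along which they close (so a half turn about z gives the same grasp; the last joint's range is limited). The gripper opens to 95 mm and grips with 3 to 60 N. Pads are 20 mm wide; open, the fingers measure 119 mm over their backs; the gripper's body (75 mm by 180 mm) begins 59 mm behind the grasp point.
Start: joints at [-1.445, 0.491, 1.559, -0, 1.092, -0.106], TCP at [0.144, -0.608, 0.233] pointing down, gripper open.
Joint ranges: [-3.1, 3.1], [-0.84, 2.19], [0.05, 2.79], [-1.13, 4.28], [0.06, 2.93], [-2.69, 2.69]. Speed limits (rad/s): [2.22, 2.22, 2.79, 3.14, 3.14, 3.14].

INTERFACE

Orientations are given as a rotation vector (axis times angle).
In Python, from rig import ctrl gives the robot as it stands.
- The arm moves only by the tool play_rows, never from a script. Its arguments are lists of equal length, an entry for each row: "xyz": the shift along the tool's x, y, z in mm, a list of three; "yaw": the turn about the tool's z in rad; "jaw": the opening, from 0 (shut) to 1 (fully open). In form: {"xyz": [[x, y, z], ...], "yaw": [yaw, ...], "jaw": [jaw, ...]}. A call has 1 to 12 rows; each row shifts and turns the commanded pose from where the row before left it, along the tool's axes as they then stand; what a row does not reach is not made up. A row lasts 1/8 s, in which the tool goes at most 62.5 mm and 10.7 degrees, less where a joint would pass 70% of its speed; a pose out of reach is approached as far as the arm can. A call is refused whole if a number of a shift passes 62.5 or a number of a turn 0.188, either way. A call with a gripper value outside its range is refused whole. The fingers move at their own pace and stop on an object; the grip force is fixed at half the most. Time passes only in rows, so rows that do not move let the fingers close. It gives the time, the measured TCP pose, the force, the opening and the grip force at its end, in the units of the state.
- ctrl.get_state(): the state, without advancing time (a new reading comes with each control period).
- ctrl.camera(name): name is "scene" or "top"; returns (picture, depth): 384x512x3 uint8, blue, green, red; 384x512 float32, m along the optical axis (not along the pixel's ray), 0 where there is no reading.
- ctrl.calibration(name): a dict with "mtx" (3x3 intrinsics, pixels), "pose" (4x4, takes a point from camera to world coordinates). Camera axes: x right, y down, z forward; pixel columns grow to the right and rows downward; lengths in m; the calibration is good to about 2 mm. A picture is of the moment at which its call begins. calibration takes no time and is no camera call.
- ctrl.sign_off(): hands the job in; it is judged then, once.
Trained networks look in the newest picture that a camera, given by its name, has taken for a name from the list of things; names that differ only in an ending like _2 or _b are one class to them, and where a whole thing is asked for, a point or a joint stands for the part that bears it (a point fixed in the world has none). Each returns a list of dicts, best first, with "conf" (0 to 1); they miss things now and then, are a little off and sometimes report something else, mostly with a low value. They report only what shows in the picture. A call takes as long as a camera call. They do not tell look-alikes from the thing itself.
- ctrl.find_in(thing, camera): "at" ([x, y, z] in m, in world coordinates, good to about 4 mm: the middle of the surface that is visible of it).
- ctrl.cut_out(thing, camera): "region" (384x512 bool, what is visible of it).
- ctrl.spot_point(thing, camera): "at" ([x, y, z] in m, in world coordinates, good to about 4 mm: a listed point, or the origin of a listed thing).
The state is a dict: "t": time; "joint_positions": joint angles; "joint_vel": joint speeds; "joint_efforts": joint torques, N m; "position": TCP position; "ee_rot": TCP orientation; "force": force on the tool from outside, world axes, zero at the start; "ft_torque": the same for the moment, N m; "opening": finger opening in m; "grip_force": force on a finger pad.
Only numpy, scipy, OpenCV 4.12 (cv2) and the standard library are available. Lean on these libraries where they do the work, as an engineer would, in place of code of your own. Each camera call takes 0.05 s, during which the arm holds its last target. There are 200 camera calls.

## Working session

There is one attempt and no reset: what is moved stays moved. The work goes in short steps, Python scripts to look and compute and a tool call to move; the robot and the scene stay as the last step left them, time stands still between calls to the robot, and variables do not carry over. Pictures are saved under pics/ and viewed, at most 10 in all, crops included, and the job is handed in when it is done.

Besides the shell and the picture viewer there is one more tool, called after ">>>" in YAML: its name, and indented under it one key for each argument. play_rows: Moves the arm, as the interface text tells. Its arguments: {"type":"object","properties":{"xyz":{"type":"array"},"yaw":{"type":"array"},"jaw":{"type":"array"}},"required":["xyz","yaw","jaw"]}

```bash
mkdir -p pics; ls; python3 - <<'E'
from rig import ctrl
import cv2,numpy as np
for c in("scene","top"):
    p,d=ctrl.camera(c); cv2.imwrite(f"pics/{c}0.png",p)
    K=ctrl.calibration(c); print(c,K["mtx"].round(1).tolist(),K["pose"].round(3).tolist())
    for t in("power_post","breaker"):
        for r in ctrl.spot_point(t,c): print(t,r["conf"],np.round(r["at"],3))
    for t in ("test_top","lever_tip","release_top","cap_top"):
        for r in ctrl.spot_point(t,c): print(t,r["conf"],np.round(r["at"],3))
s=ctrl.get_state();print(s)
E
```

```text
pics
scene [[347.1, 0.0, 257.7], [0.0, 347.1, 192.6], [0.0, 0.0, 1.0]] [[-0.546, -0.379, 0.747, -0.373], [-0.837, 0.267, -0.477, 0.365], [-0.018, -0.886, -0.463, 0.616], [0.0, 0.0, 0.0, 1.0]]
power_post 0.93 [ 0.474 -0.365  0.002]
power_post 0.87 [ 0.225 -0.404  0.   ]
power_post 0.61 [ 0.355 -0.637 -0.005]
breaker 0.54 [ 0.204 -0.376  0.064]
breaker 0.54 [ 0.329 -0.613  0.061]
breaker 0.44 [ 0.442 -0.334  0.088]
breaker 0.2 [0.493 0.254 0.001]
lever_tip 0.37 [ 0.431 -0.353  0.111]
release_top 0.22 [ 0.441 -0.333  0.087]
cap_top 0.5 [ 0.485 -0.413  0.158]
cap_top 0.49 [ 0.224 -0.433  0.111]
cap_top 0.47 [ 0.358 -0.67   0.112]
top [[407.5, 0.0, 258.2], [0.0, 407.5, 183.4], [0.0, 0.0, 1.0]] [[-0.011, -0.995, 0.095, 0.285], [-1.0, 0.01, -0.012, -0.151], [0.011, -0.096, -0.995, 1.677], [0.0, 0.0, 0.0, 1.0]]
power_post 0.82 [ 0.478 -0.371  0.001]
power_post 0.76 [ 0.228 -0.405  0.   ]
power_post 0.75 [ 0.556 -0.573  0.   ]
power_post 0.58 [ 0.35  -0.635  0.002]
breaker 0.75 [ 0.433 -0.333  0.09 ]
breaker 0.48 [ 0.327 -0.615  0.061]
lever_tip 0.46 [ 0.428 -0.346  0.109]
release_top 0.39 [ 0.524 -0.357  0.152]
cap_top 0.62 [ 0.356 -0.668  0.112]
cap_top 0.47 [ 0.227 -0.438  0.112]
{'t': 0.7, 'joint_positions': array([-1.44461289e+00,  4.90883254e-01,  1.55892662e+00,  3.48395408e-05,
        1.09170635e+00, -1.05570912e-01]), 'joint_vel': array([-2.28082133e-03, -5.49226844e-05, -1.75381697e-03,  1.04904603e-03,
        1.28467606e-03,  5.37577185e-04]), 'joint_efforts': array([-3.20620718e-03, -6.12353539e+01, -2.58400154e+01,  6.91780471e-02,
        4.45476850e-02, -2.57479610e-05]), 'position': array([ 0.14360099, -0.60828097,  0.23346217]), 'ee_rot': array([3.12045166e+00, 3.63190879e-01, 4.97990059e-05]), 'force': array([0.3023001 , 0.20205903, 0.57351217]), 'ft_torque': array([-0.00485779,  0.04930857,  0.04506999]), 'grip_force': 0.0, 'opening': 0.09505933881659204}
```

```bash
python3 - <<'E'
import cv2,numpy as np
a=cv2.imread("pics/scene0.png");b=cv2.imread("pics/top0.png")
cv2.imwrite("pics/both.png",cv2.resize(np.vstack([a,b]),None,fx=.78,fy=.78) if 0 else np.vstack([a,b])[:, :][:768])
cv2.imwrite("pics/s_big.png",cv2.resize(a,(800,600),interpolation=cv2.INTER_CUBIC))
cv2.imwrite("pics/t_big.png",cv2.resize(b,(800,600),interpolation=cv2.INTER_CUBIC))
E
```

```text
(no output)
```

View pics/s_big.png

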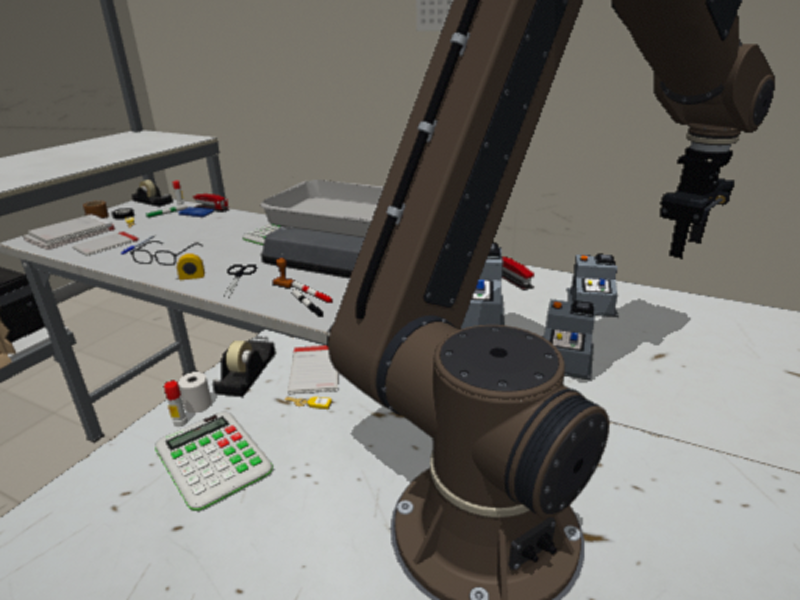

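View pics/t_big.png

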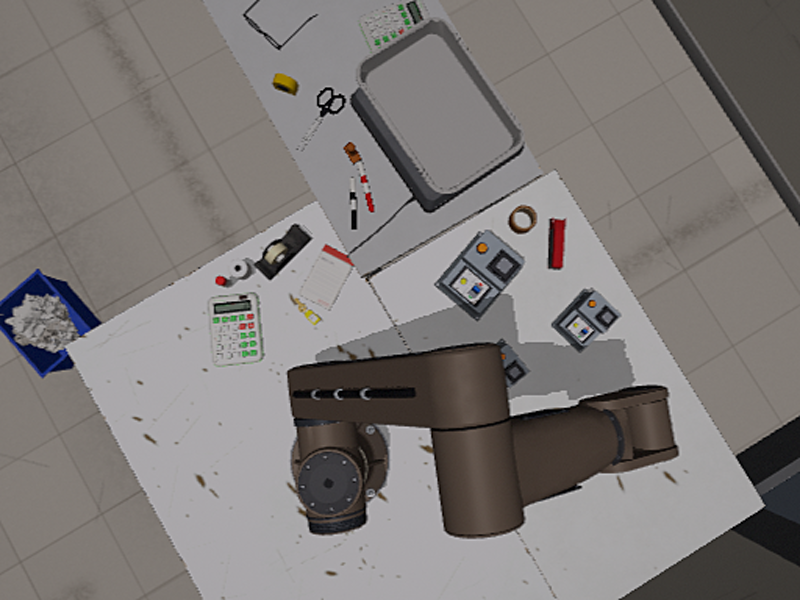

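The scene view shows the arm hiding most of the large post at about (485,285). The top view shows three posts, in 800x600 pixels: A at (480,272), clearly the largest, B at (587,320) and C at (512,365), both smaller and C partly hidden. I choose A, at about (0.476,-0.368). Next I check it in one crop and fit its pose.

```bash
cat > h.py <<'E'
from rig import ctrl
import cv2,numpy as np
def cloud(c):
    p,d=ctrl.camera(c);K=ctrl.calibration(c);M=K["mtx"];T=K["pose"]
    v,u=np.mgrid[:384,:512]
    P=np.stack([(u-M[0,2])/M[0,0]*d,(v-M[1,2])/M[1,1]*d,d],-1)@T[:3,:3].T+T[:3,3]
    return p,d,P
E
python3 - <<'E'
from h import *
p,d,P=cloud("top")
x0,y0=270,140
cv2.imwrite("pics/crop.png",cv2.resize(p[y0:y0+75,x0:x0+75],(600,600),interpolation=cv2.INTER_CUBIC))
near=(np.hypot(P[...,0]-.474,P[...,1]+.368)<.14)&(d>0)
def rect(m,n):
    q=P[m]; r=cv2.minAreaRect(q[:,:2].astype(np.float32)*1000); print(n,m.sum(),r,q[:,2].mean().round(4))
z=P[...,2]
m=near&(abs(z-.14)<.005);rect(m,"tower")
rect(near&(z>.02),"all")
rect(near&(abs(z-.156)<.006),"cap+release")
hsv=cv2.cvtColor(p,cv2.COLOR_BGR2HSV)
H,S,V=hsv[...,0].astype(int),hsv[...,1],hsv[...,2]
for n,a,b in(("orange",8,19),("yellow",22,35),("blue",105,125)):
    mm=near&(H>=a)&(H<=b)&(S>140)&(V>90)&(z>.06)
    v,u=np.nonzero(mm);print(n,mm.sum(),u.mean(),v.mean(),P[mm].mean(0).round(4))
E
```

```text
tower 458 ((498.9030456542969, -390.6236572265625), (124.46275329589844, 91.81912994384766), 49.060943603515625) 0.1404
all 1492 ((471.642578125, -365.672119140625), (127.19205474853516, 165.7506866455078), 49.688968658447266) 0.1176
cap+release 206 ((496.54571533203125, -392.0244140625), (104.72879028320312, 53.57608413696289), 49.5140266418457) 0.1564
orange 26 308.3076923076923 158.1153846153846 [ 0.5253 -0.3595  0.1527]
yellow 11 296.09090909090907 179.63636363636363 [ 0.4496 -0.3172  0.0985]
blue 10 304.5 184.5 [ 0.4295 -0.3486  0.1064]
```

View pics/crop.png

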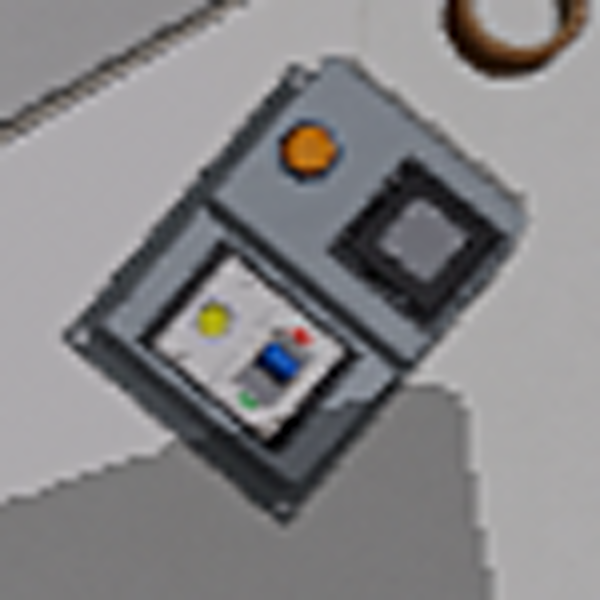

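The crop shows the large post (post A). The orange button is at (308,150), the black cap at (420,240), the yellow button at (213,320) and the blue lever at (280,358), so the choice is right. The fit gives the origin at about (0.4731,-0.3685), with post x at -40.6°.

```bash
cat >> h.py <<'E'
from scipy.spatial.transform import Rotation as R
A=np.radians(-40.6);O=np.array([.4731,-.3685,0])
RP=R.from_euler('z',A).as_matrix()
def go(*pm):
    "shift in tool axes mm to bring TCP to post point (mm), and post pos now"
    s=ctrl.get_state();T=R.from_rotvec(s["ee_rot"]).as_matrix()
    w=O+RP@(np.array(pm)/1000)
    yaw=np.degrees(np.arctan2(T[1,0],T[0,0]))
    print("t",s["t"],"now post",((s["position"]-O)@RP*1000).round(1),"toolx ang",yaw.round(2),"F",s["force"].round(1),"shift",(T.T@(w-s["position"])*1000).round(1))
def topost(P): return (P-O)@RP*1000
E
```

>>> play_rows:
  xyz:
    - [0, 0, 0]
    - [0, 0, 0]
    - [0, 0, 0]
    - [0, 0, 0]
    - [0, 0, 0]
  yaw: [-0.1575, -0.1575, -0.1575, -0.1575, 0]
  jaw: [0, 0, 0, 0, 0]

```text
t: 1.38
position: [0.1436, -0.6083, 0.2335]
ee_rot: [2.855, 1.311, -0.0]
force: [0.1, -1.1, -0.2]
opening: 0.0509
grip_force: 0.0
```

```bash
python3 -c "
from h import *
go(-51.4,22,160)"
```

```text
t 1.375 now post [ -94.1 -396.5  233.5] toolx ang 49.32 F [ 0.1 -1.1 -0.2] shift [418.6  42.1  73.4]
```

>>> play_rows:
  xyz:
    - [38, 3.8, 0]
    - [38, 3.8, 0]
    - [38, 3.8, 0]
    - [38, 3.8, 0]
    - [38, 3.8, 0]
    - [38, 3.8, 0]
    - [38, 3.8, 0]
    - [38, 3.8, 10]
    - [38, 3.8, 20]
    - [38, 3.8, 20]
    - [38, 3.8, 20]
    - [0, 0, 0]
  yaw: [0, 0, 0, 0, 0, 0, 0, 0, 0, 0, 0, 0]
  jaw: [0, 0, 0, 0, 0, 0, 0, 0, 0, 0, 0, 0]

```text
t: 2.88
position: [0.4483, -0.3164, 0.1622]
ee_rot: [-2.853, -1.31, 0.001]
force: [0.7, 0.0, 0.2]
opening: 0.0008
grip_force: 0.0
```

```bash
python3 - <<'E'
from h import *
go(-51.4,22,123)
p,d,P=cloud("top")
q=topost(P); 
for c in("scene","top"):
    if c=="scene": p,d,P=cloud(c)
    cv2.imwrite(f"pics/{c}1.png",p)
    for t in("test_top","lever_tip","release_top","cap_top","power_post"):
        for r in ctrl.spot_point(t,c): print(c,t,r["conf"],topost(np.array(r["at"])).round(1))
E
```

```text
t 2.875 now post [-52.7  23.4 162.2] toolx ang 49.33 F [0.7 0.  0.2] shift [-1.4  1.4 39.2]
scene lever_tip 0.59 [-44.5 -14.9 108.1]
scene lever_tip 0.56 [-195.1 -195.5   79.1]
scene release_top 0.45 [ 32.2  41.4 150.4]
scene cap_top 0.64 [ 33.5 -25.8 159.3]
scene cap_top 0.55 [-386.2  483.6    1.6]
scene cap_top 0.52 [ 106.8 -303.5  111.6]
scene cap_top 0.42 [-147.  -213.6  111. ]
scene power_post 0.86 [  82.9 -280.9   -1.5]
scene power_post 0.66 [-1.7  3.5  2.8]
top lever_tip 0.38 [ 32.5 -28.  155.8]
top cap_top 0.61 [ 33.5 -29.4 157.3]
top cap_top 0.61 [ 105.1 -304.   112.2]
top cap_top 0.42 [-141.9 -211.8  111.3]
top power_post 0.65 [  83.4 -278.     3.3]
top power_post 0.61 [-163.8 -185.4    1.2]
```

>>> play_rows:
  xyz:
    - [-1, 1, 20]
    - [0, 0, 18]
    - [0, 0, 3]
    - [0, 0, 2]
    - [0, 0, 0]
  yaw: [0, 0, 0, 0, 0]
  jaw: [0, 0, 0, 0, 0]

```text
t: 4.1
position: [0.4478, -0.3198, 0.121]
ee_rot: [2.854, 1.312, 0.0]
force: [-0.5, 0.4, 0.0]
opening: 0.0008
grip_force: 0.0
```

```bash
python3 - <<'E'
from h import *
go(-51.4,22,116)
p,d,P=cloud("scene"); cv2.imwrite("pics/scene2.png",p)
for r in ctrl.spot_point("lever_tip","scene"): print(r["conf"],topost(np.array(r["at"])).round(1))
E
```

```text
t 4.1 now post [-50.9  20.5 121. ] toolx ang 49.38 F [-0.5  0.4  0. ] shift [ 1.5 -0.5  5. ]
0.56 [-194.5 -195.4   79.5]
0.51 [ 36.3 -23.9 158.3]
0.44 [-44.5 -15.1 113.1]
```

>>> play_rows:
  xyz:
    - [1, 0, 2]
    - [0, 0, 1.5]
    - [0, 0, 1]
    - [0, 0, 0]
  yaw: [0, 0, 0, 0]
  jaw: [0, 0, 0, 0]

```text
t: 4.7
position: [0.4484, -0.319, 0.116]
ee_rot: [2.854, 1.312, 0.0]
force: [2.1, -1.5, 2.9]
opening: 0.0006
grip_force: 1.3
```

```bash
python3 - <<'E'
from h import *
go(-51.4,22,116)
p,d,P=cloud("scene")
for r in ctrl.spot_point("lever_tip","scene"): print(r["conf"],topost(np.array(r["at"])).round(1))
E
```

```text
t 4.7 now post [-50.9  21.5 116. ] toolx ang 49.38 F [ 2.1 -1.5  2.9] shift [ 0.5 -0.5  0. ]
0.55 [-57.7 -14.7 105.8]
0.36 [-197.7 -193.4   81.3]
```

The lever dropped: its tip reads x -57.7, z 105.8 against about -57.4, 106.8 expected. Now I go in front of it and low.

>>> play_rows:
  xyz:
    - [0, 0, -20]
    - [0, 0, -15]
    - [-12, -11, 0]
    - [-13, -10, 0]
    - [-12.5, -10, 0]
    - [0, 0, 20]
    - [0, 0, 17]
    - [0, 0, 0]
  yaw: [0, 0, 0, 0, 0, 0, 0, 0]
  jaw: [0, 0, 0, 0, 0, 0, 0, 0]

```text
t: 5.8
position: [0.3991, -0.327, 0.1129]
ee_rot: [-2.853, -1.31, 0.001]
force: [0.2, -0.3, 0.4]
opening: 0.0006
grip_force: 0.0
```

```bash
python3 - <<'E'
from h import *
go(-60.3,-16,118)
E
```

```text
t 5.8 now post [-83.2 -16.7 112.9] toolx ang 49.34 F [ 0.2 -0.3  0.4] shift [ 0.7 22.9 -5.2]
```

>>> play_rows:
  xyz:
    - [0.5, 3, -5]
    - [0, 5, 0]
    - [0, 5, 0]
    - [0, 4, 0]
    - [0, 3, 0]
    - [0, 1, 0]
    - [0, 0, 0]
  yaw: [0, 0, 0, 0, 0, 0, 0]
  jaw: [0, 0, 0, 0, 0, 0, 0]

```text
t: 6.68
position: [0.416, -0.3398, 0.1188]
ee_rot: [-2.852, -1.312, 0.001]
force: [-3.5, 4.4, 3.4]
opening: 0.0004
grip_force: 2.6
```

```bash
python3 - <<'E'
from h import *
go(-60.3,-16,118)
p,d,P=cloud("scene")
for r in ctrl.spot_point("lever_tip","scene"): print(r["conf"],topost(np.array(r["at"])).round(1))
E
```

```text
t 6.675 now post [-62.  -15.4 118.8] toolx ang 49.39 F [-3.5  4.4  3.4] shift [-0.6  1.7  0.8]
0.57 [-197.3 -195.6   79.3]
```

>>> play_rows:
  xyz:
    - [0, 1, 0]
    - [0, 1, 0]
    - [0, 0, 0]
  yaw: [0, 0, 0]
  jaw: [0, 0, 0]

```text
t: 7.15
position: [0.4177, -0.3413, 0.119]
ee_rot: [-2.853, -1.312, 0.001]
force: [-4.5, 3.1, 4.9]
opening: 0.0009
grip_force: 4.0
```

```bash
python3 - <<'E'
from h import *
go(-60.3,-16,118)
E
```

```text
t 7.15 now post [-59.8 -15.4 119. ] toolx ang 49.38 F [-4.5  3.1  4.9] shift [-0.6 -0.5  1. ]
```

>>> play_rows:
  xyz:
    - [0, 1, 0]
    - [0, 1, 0]
    - [0, 0, 0]
  yaw: [0, 0, 0]
  jaw: [0, 0, 0]

```text
t: 7.52
position: [0.4195, -0.3429, 0.1194]
ee_rot: [-2.854, -1.312, 0.0]
force: [-2.7, 2.4, 2.8]
opening: 0.0001
grip_force: 2.3
```

```bash
python3 - <<'E'
from h import *
go(-60.3,-16,118)
p,d,P=cloud("scene")
for r in ctrl.spot_point("lever_tip","scene"): print(r["conf"],topost(np.array(r["at"])).round(1))
E
```

```text
t 7.525 now post [-57.3 -15.4 119.4] toolx ang 49.38 F [-2.7  2.4  2.8] shift [-0.6 -3.   1.4]
0.61 [-197.  -193.9   78.4]
```

>>> play_rows:
  xyz:
    - [0, 1, 0]
    - [0, 0, 0]
  yaw: [0, 0]
  jaw: [0, 0]

```text
t: 7.88
position: [0.4206, -0.3439, 0.1193]
ee_rot: [2.854, 1.312, 0.0]
force: [-1.2, 0.9, 4.4]
opening: 0.0005
grip_force: 2.1
```

```bash
python3 - <<'E'
from h import *
go(-60.3,-16,118)
p,d,P=cloud("scene"); K=ctrl.calibration("scene")
w=np.linalg.inv(K["pose"])@np.append(O+RP@np.array([-.05,-.016,.1]),1); uv=K["mtx"]@w[:3];u,v=(uv[:2]/uv[2]).astype(int);print(u,v)
cv2.imwrite("pics/c3.png",cv2.resize(p[max(v-40,0):v+40,u-50:u+50],(800,640)[:2],interpolation=cv2.INTER_CUBIC)[:600])
E
```

```text
t 7.875 now post [-55.9 -15.5 119.3] toolx ang 49.38 F [-1.2  0.9  4.4] shift [-0.5 -4.4  1.3]
307 182
```

View pics/c3.png

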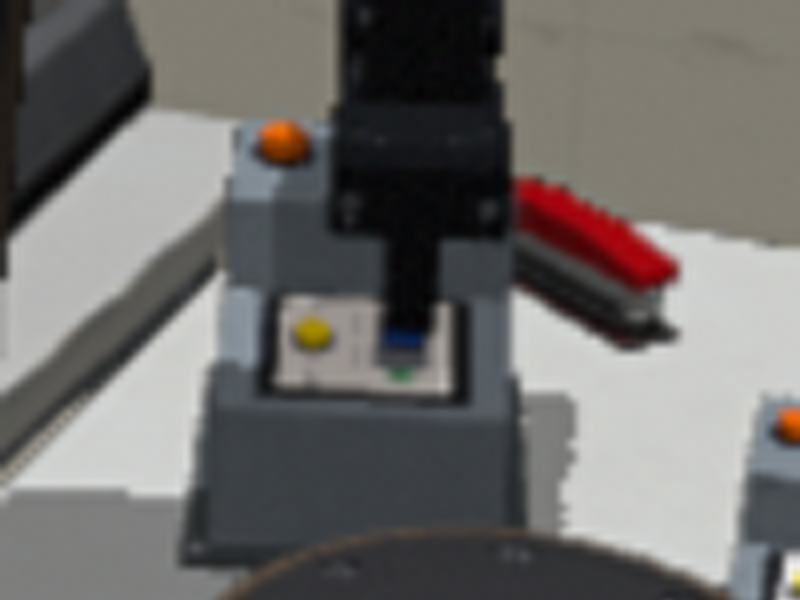

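The crop shows the fingertip at (410,320) with a bit of blue lever below it at (402,338). It can't show whether the lever has latched, so I push on in small steps.

>>> play_rows:
  xyz:
    - [0, 1, 0]
    - [0, 1, 0]
    - [0, 0, 0]
  yaw: [0, 0, 0]
  jaw: [0, 0, 0]

```text
t: 8.3
position: [0.4218, -0.3449, 0.1189]
ee_rot: [-2.854, -1.312, 0.0]
force: [-1.5, 1.4, 3.2]
opening: 0.0006
grip_force: 1.8
```

>>> play_rows:
  xyz:
    - [0, -3, -8]
    - [0, -10, -15]
    - [0, -15, -20]
    - [0, -15, 0]
    - [0, 0, 0]
  yaw: [0, 0, 0, 0, 0]
  jaw: [0, 0, 0, 0, 0]

```text
t: 8.93
position: [0.3885, -0.3163, 0.1621]
ee_rot: [2.854, 1.312, -0.0]
force: [0.5, 0.0, -0.4]
opening: 0.0004
grip_force: 0.0
```

```bash
python3 - <<'E'
from h import *
go(-90,-16,150)
p,d,P=cloud("scene"); cv2.imwrite("pics/c4.png",cv2.resize(p[142:222,257:357],(800,640),interpolation=cv2.INTER_CUBIC)[:600])
for r in ctrl.spot_point("lever_tip","scene"): print(r["conf"],topost(np.array(r["at"])).round(1))
E
```

```text
t 8.925 now post [-98.2 -15.4 162.1] toolx ang 49.37 F [ 0.5  0.  -0.4] shift [-0.6  8.2 12.1]
0.53 [-197.5 -194.7   79.8]
0.46 [-44.5 -16.3 107. ]
```

View pics/c4.png

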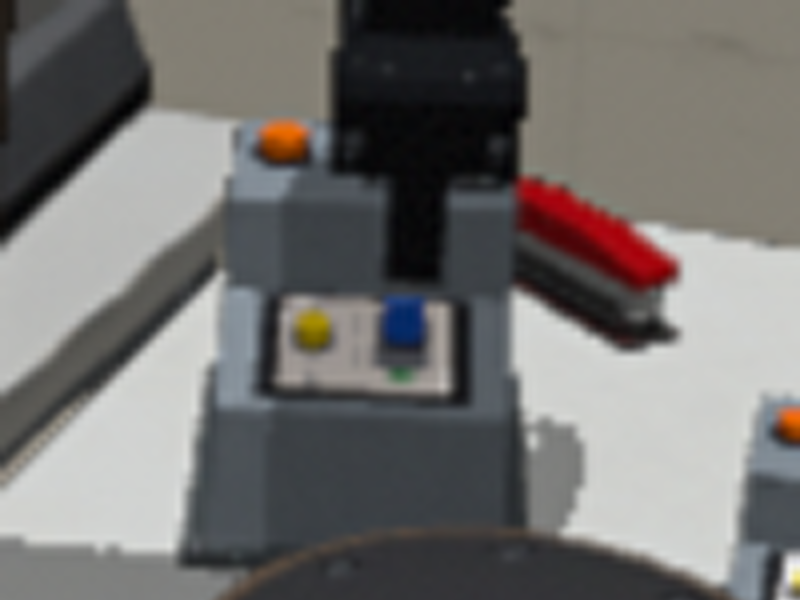

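The lever stands up at (405,322) and its tip is back at the starting reading (-44.5, 107), so it has latched. Next is the release button.

>>> play_rows:
  xyz:
    - [0, 0, -38]
    - [11, 27, 0]
    - [11, 27, 0]
    - [11, 26, 0]
    - [11, 26, 0]
    - [11, 26, 0]
    - [0, 0, 0]
    - [0, 0, 0]
  yaw: [0, 0, 0, 0, 0, 0, 0, 0]
  jaw: [0, 0, 0, 0, 0, 0, 0, 0]

```text
t: 10.02
position: [0.5248, -0.361, 0.1991]
ee_rot: [-2.853, -1.312, 0.001]
force: [0.2, 0.7, 0.1]
opening: 0.0006
grip_force: 0.0
```

```bash
python3 - <<'E'
from h import *
go(34,40,173)
E
```

```text
t 10.025 now post [ 34.4  39.3 199.1] toolx ang 49.38 F [0.2 0.7 0.1] shift [ 0.7 -0.3 26.1]
```

Contact should come at TCP z 171. I want about 4 mm of press, so TCP 167.

>>> play_rows:
  xyz:
    - [0.5, 0, 15]
    - [0, 0, 11]
    - [0, 0, 3]
    - [0, 0, 2]
    - [0, 0, 1]
    - [0, 0, 0]
  yaw: [0, 0, 0, 0, 0, 0]
  jaw: [0, 0, 0, 0, 0, 0]

```text
t: 10.78
position: [0.5257, -0.3609, 0.1681]
ee_rot: [2.854, 1.312, 0.0]
force: [0.1, 0.0, 1.0]
opening: 0.0003
grip_force: 0.4
```

```bash
python3 - <<'E'
from h import *
go(34,40,167)
p,d,P=cloud("top")
for r in ctrl.spot_point("cap_top","top"): print(r["conf"],topost(np.array(r["at"])).round(1))
E
```

```text
t 10.775 now post [ 35.   39.9 168.1] toolx ang 49.38 F [0.1 0.  1. ] shift [ 0.1 -1.   1.1]
0.63 [ 108.  -301.9  109.3]
0.51 [-139.9 -212.9  111. ]
```

>>> play_rows:
  xyz:
    - [0, 0, 1.5]
    - [0, 0, 1.5]
    - [0, 0, 0.5]
    - [0, 0, 0]
    - [0, 0, 0]
  yaw: [0, 0, 0, 0, 0]
  jaw: [0, 0, 0, 0, 0]

```text
t: 11.5
position: [0.5257, -0.3609, 0.1646]
ee_rot: [2.854, 1.312, 0.0]
force: [0.1, -0.3, 4.8]
opening: 0.0005
grip_force: 2.5
```

```bash
python3 - <<'E'
from h import *
go(34,40,167)
for c in("scene","top"):
  p,d,P=cloud(c)
  for r in ctrl.spot_point("cap_top",c): print(r["conf"],topost(np.array(r["at"])).round(1))
E
```

```text
t 11.5 now post [ 35.   40.  164.6] toolx ang 49.38 F [ 0.1 -0.3  4.8] shift [ 0.  -1.  -2.4]
0.69 [ 36.9 -27.  192.1]
0.66 [-47.3   4.1  89.2]
0.44 [-148.3 -213.9  112.7]
0.38 [ 111.1 -302.2  110. ]
0.41 [-145.1 -214.1  107.1]
0.4 [ 107.1 -303.3  108.3]
0.39 [ 36.2 -31.2 194.2]
```

The column popped up, with the cap top at about 193. I lift off, open the gripper and go over the cap.

>>> play_rows:
  xyz:
    - [0, 0, -25]
    - [0, 0, -35]
    - [0, 0, -25]
    - [-22, 0, 0]
    - [-23, 0, 0]
    - [-23, 0, 0]
    - [0, 0, 0]
    - [0, 0, 0]
    - [0, 0, 0]
  yaw: [0, 0, 0, 0, 0, 0, 0, 0, 0]
  jaw: [0, 0, 0, 1, 1, 1, 1, 1, 1]

```text
t: 12.82
position: [0.4815, -0.4121, 0.2493]
ee_rot: [-2.854, -1.313, -0.0]
force: [0.2, 0.1, -0.0]
opening: 0.055
grip_force: 0.0
```

```bash
python3 - <<'E'
from h import *
go(34,-28,187)
p,d,P=cloud("scene")
for t in("cap_top","lever_tip"):
  for r in ctrl.spot_point(t,"scene"): print(t,r["conf"],topost(np.array(r["at"])).round(1))
print(ctrl.get_state()["opening"])
E
```

```text
t 12.825 now post [ 34.8 -27.6 249.3] toolx ang 49.4 F [ 0.2  0.1 -0. ] shift [-0.4 -0.8 62.3]
cap_top 0.81 [ 37.  -27.6 192.4]
cap_top 0.61 [-142.6 -214.2  111.3]
cap_top 0.59 [ 107.4 -302.2  111.5]
cap_top 0.36 [-442.7  493.3   -0.6]
lever_tip 0.5 [-42.8 -15.5 110.3]
lever_tip 0.39 [-197.5 -195.7   79.9]
0.0668816039327857
```

>>> play_rows:
  xyz:
    - [0, 0, 0]
    - [0, 0, 0]
    - [0, 0, 0]
    - [0, 0, 0]
    - [-0.5, -0.5, 20]
    - [0, 0, 20]
    - [0, 0, 22]
    - [0, 0, 0]
    - [0, 0, 0]
    - [0, 0, 0]
    - [0, 0, 0]
    - [0, 0, 0]
  yaw: [0, 0, 0, 0, 0, 0, 0, 0, 0, 0, 0, 0]
  jaw: [1, 1, 1, 1, 1, 1, 1, 1, 0, 0, 0, 0]

```text
t: 14.48
position: [0.4806, -0.4125, 0.1878]
ee_rot: [2.854, 1.312, 0.0]
force: [0.1, 0.1, 0.2]
opening: 0.0604
grip_force: 0.0
```

>>> play_rows:
  xyz:
    - [0, 0, 0]
    - [0, 0, 0]
    - [0, 0, 0]
    - [0, 0, 0]
    - [0, 0, 0]
  yaw: [0, 0, 0, 0, 0]
  jaw: [0, 0, 0, 0, 0]

```text
t: 15.1
position: [0.4801, -0.4121, 0.1872]
ee_rot: [-2.853, -1.311, 0.001]
force: [-4.6, 3.8, 1.1]
opening: 0.0534
grip_force: 30.0
```

Gripped, at 53.4 mm opening and 30 N. Now I pull up.

>>> play_rows:
  xyz:
    - [0, 0, -5]
    - [0, 0, -8]
    - [0, 0, -8]
    - [0, 0, -8]
    - [0, 0, -8]
    - [0, 0, -8]
    - [0, 0, -6]
    - [0, 0, -4]
    - [0, 0, 0]
  yaw: [0, 0, 0, 0, 0, 0, 0, 0, 0]
  jaw: [0, 0, 0, 0, 0, 0, 0, 0, 0]

```text
t: 16.23
position: [0.4801, -0.4121, 0.2424]
ee_rot: [-2.853, -1.312, 0.001]
force: [-4.6, 4.1, -5.2]
opening: 0.0536
grip_force: 30.0
```

```bash
python3 - <<'E'
from h import *
go(34,-28,247)
p,d,P=cloud("scene")
for t in("cap_top","lever_tip"):
  for r in ctrl.spot_point(t,"scene"): print(t,r["conf"],topost(np.array(r["at"])).round(1))
E
```

```text
t 16.225 now post [ 33.7 -28.5 242.4] toolx ang 49.38 F [-4.6  4.1 -5.2] shift [ 0.5  0.3 -4.6]
cap_top 0.83 [ 33.1 -24.5 248. ]
cap_top 0.38 [ 108.5 -300.5  112.2]
lever_tip 0.4 [-44.1 -12.4 109.3]
```

>>> play_rows:
  xyz:
    - [0, 0, -1.5]
    - [0, 0, -1.5]
    - [0, 0, 0]
    - [0, 0, 0]
  yaw: [0, 0, 0, 0]
  jaw: [0, 0, 0, 0]

```text
t: 16.88
position: [0.4801, -0.4121, 0.2451]
ee_rot: [-2.853, -1.311, 0.001]
force: [-5.1, 2.7, -5.1]
opening: 0.0537
grip_force: 30.0
```

>>> play_rows:
  xyz:
    - [0, 0, -1]
    - [0, 0, -1]
    - [0, 0, 0]
    - [0, 0, 0]
  yaw: [0, 0, 0, 0]
  jaw: [0, 0, 0, 0]

```text
t: 17.38
position: [0.4801, -0.4121, 0.2467]
ee_rot: [-2.853, -1.311, 0.001]
force: [-4.9, 3.3, -9.5]
opening: 0.0539
grip_force: 30.0
```

>>> play_rows:
  xyz:
    - [0, 0, -0.5]
    - [0, 0, 0]
    - [0, 0, 0]
  yaw: [0, 0, 0]
  jaw: [0, 0, 0]

```text
t: 17.75
position: [0.4801, -0.4121, 0.2468]
ee_rot: [-2.852, -1.311, 0.002]
force: [-4.4, 2.3, -16.4]
opening: 0.0535
grip_force: 30.0
```

```bash
python3 - <<'E'
from h import *
go(34,-28,247)
p,d,P=cloud("scene"); cv2.imwrite("pics/c5.png",cv2.resize(p[92:222,247:407],(800,650),interpolation=cv2.INTER_CUBIC)[50:])
for t in("cap_top","lever_tip"):
  for r in ctrl.spot_point(t,"scene"): print(t,r["conf"],topost(np.array(r["at"])).round(1))
E
```

```text
t 17.75 now post [ 33.7 -28.5 246.8] toolx ang 49.38 F [ -4.4   2.3 -16.4] shift [ 0.5  0.3 -0.2]
cap_top 0.81 [ 35.3 -26.9 253.1]
cap_top 0.57 [-149.9 -214.8  112.4]
cap_top 0.55 [ 108.4 -303.9  111.1]
lever_tip 0.59 [-194.2 -195.8   77. ]
lever_tip 0.53 [198.4 -99.4   1.6]
lever_tip 0.52 [-41.  -16.6 108.7]
```

View pics/c5.png

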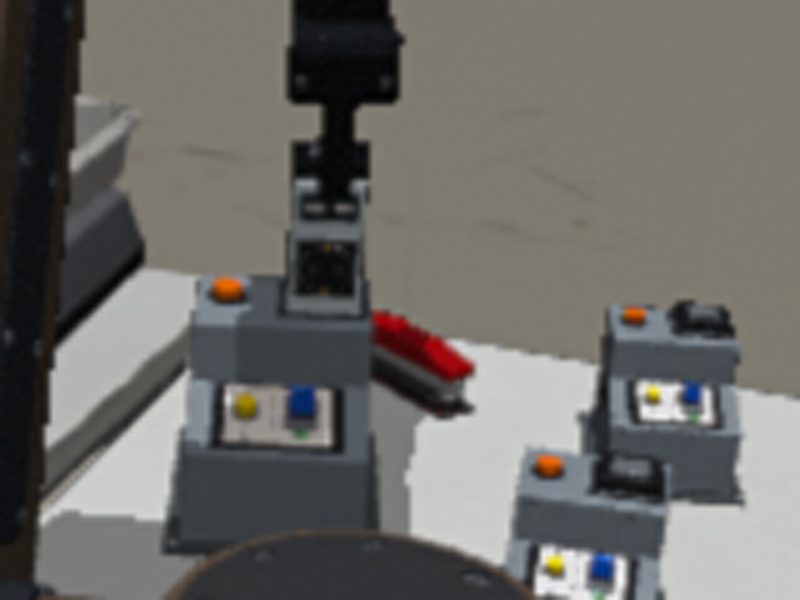

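The column is fully up with the lower outlet clear at (325,265), the lever is up at (302,403), and the hard stop shows in the force. I ease the pull slightly and hand in.

>>> play_rows:
  xyz:
    - [0, 0, 0.3]
    - [0, 0, 0]
    - [0, 0, 0]
  yaw: [0, 0, 0]
  jaw: [0, 0, 0]

```text
t: 18.27
position: [0.4801, -0.4121, 0.2467]
ee_rot: [-2.852, -1.311, 0.002]
force: [-5.4, 3.7, -14.0]
opening: 0.0537
grip_force: 30.0
```

```bash
python3 -c "
from h import *
go(34,-28,247)
print(ctrl.sign_off())"
```

```text
t 18.275 now post [ 33.7 -28.6 246.7] toolx ang 49.38 F [ -5.4   3.7 -14. ] shift [ 0.6  0.3 -0.3]
the job is handed in; nothing more can be done
None
```

The job is handed in at 18.3 s, verdict not shown: the breaker tripped and was set again (the camera shows the lever up), and the gripper still holds the socket column by its cap at the second stop, with the lower outlet clear.

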